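# Charge a grinding jar from the slide-gate hopper

### The arm

A 6-joint arm with a two-finger parallel gripper is mounted at the origin on a cart in front of the work surface, level with it; the furniture and walls round the work are solid. World frame = base frame: x ahead of the robot, y to its left, z up, the work surface at z = 0. Lengths are in mm, angles in degrees, forces in N, time in s.
With the tool pointing down it reaches from about 150 to 775 mm from the base axis. Payload 6.1 kg.
Tool frame: the origin (TCP) lies at the very end of the fingers, on their centre line; the grasp point (between the pads) lies 19 mm behind it (arm.hold_point_z is the distance from the TCP to the grasp point, in mm); z points along the fingers, y is the line along which they close (so a half turn about z gives the same grasp; the last joint's range is limited). The gripper opens to 85 mm and grips with 20 to 120 N. Pads are 22 mm wide; open, the fingers measure 114 mm over their backs; the gripper's body (76 mm by 85 mm) begins 54 mm behind the grasp point. The pads swing forward as they close: fully open they stand 13 mm farther back than shut.
Start: joints at [76.375, 7.208, -2.269, 80.523, 0, 90], TCP at [123.666, 510.211, 231.295] pointing down, gripper open.
Joint ranges: [-155.77, 155.77], [-54.66, 111.73], [-72.52, 77.12], [-102.08, 115.82], [-83.92, 84.16], [-180, 180]. Speed limits (degrees/s): [136.94, 136.94, 172.46, 180, 180, 180].

### API

Orientations are given as a 3x3 rotation matrix whose columns are the frame's x, y, z axes.
In Python, from rig import arm gives the robot as it stands.
- The arm moves only by the tool move_arm, never from a script. Its argument "steps" is a list of rows, each an object of numbers: "rx", "ry", "rz": the turn, a rotation vector about the tool's x, y, z in rad; "tx", "ty", "tz": the shift along the tool's x, y, z in m; "claw": the finger opening in m, from 0 to 0.0854. In form: [{"rx": .., "ry": .., "rz": .., "tx": .., "ty": .., "tz": .., "claw": ..}, ...]. A call has 1 to 8 rows; each row is the pose to reach, as a shift and turn from the pose commanded when the call began, along the tool's axes at that moment; what a row does not reach only later rows make up. A row lasts 1/12 s, in which the tool goes at most 41.7 mm and 7.16 degrees, less where a joint would pass 70% of its speed; a pose out of reach is approached as far as the arm can. A call with a gripper value outside its range is refused whole. The fingers move at their own pace and stop on an object; "squeeze" is the grip in N (left out, the last holds). Time passes only in rows, so rows that repeat a pose let the fingers close. It gives the time, the measured TCP pose, the force, the opening and the grip force at its end, in the units of the state.
- arm.state(): the state, without advancing time (a new reading comes with each control period).
- arm.get_image(name): name is "scene" or "top" or "wrist"; returns (picture, depth): 384x512x3 uint8, red, green, blue; 384x512 float32, mm along the optical axis (not along the pixel's ray), 0 where there is no reading.
- arm.camera_info(name): a dict with "vfov" (degrees; the focal length in pixels is half the picture's height over the tangent of half this angle, whatever the lens; pixels are square), "cx", "cy" (the principal point, pixels), "R" (3x3) and "t" (3): a world point X has camera coordinates R X + t; the wrist camera has in their place "tool_from_camera" (4x4, takes a point from camera to tool coordinates, whose origin is the TCP and whose axes are the flange's). Camera axes: x right, y down, z forward; pixel columns grow to the right and rows downward; lengths in mm; the calibration is good to about 2 mm. A picture is of the moment at which its call begins: read the wrist's pose just before it. camera_info takes no time and is no camera call.
- arm.close_job(): hands the job in; it is judged then, once.
The state is a dict: "clock": time; "joint_positions": joint angles; "qvel": joint speeds; "joint_torque": joint torques, N m; "eef_pos": TCP position; "tcp_rot": TCP orientation; "wrist_force": force on the tool from outside, world axes, zero at the start; "moment": the same for the moment, N m; "gripper_width": opening from 0.0 (shut) to 1.0 (fully open); "grasp_force": force on a finger pad.
Only numpy, scipy, OpenCV 4.12 (cv2) and the standard library are available. Lean on these libraries where they do the work, as an engineer would, in place of code of your own. Each camera call takes 0.05 s, during which the arm holds its last target. There are 200 camera calls.

### The job

Charge the grinding jar with exactly three balls: stand the steel jar upright on the worktop with its mouth under the lip of the hopper's chute, then draw the slide gate partway out by its knob until three balls have rolled down into the jar while the other three stay in the hopper. Push the gate fully shut again and leave the jar standing there; do not disturb the other things on the bench.

Things in the scene. Friction and masses are not known exactly. Their poses are not given: they have to be found in the camera images.
- hopper: Bench dosing hopper, bare aluminium on four posts and a grey base plate, fixed. Origin: on the worktop midway under the ball row, z up; y runs along the ball row from the knob end (-y) to the chute end (+y). Flared top 111 mm wide, y -63 to +66 mm, rim at z 218 mm. Its throat, 23 mm wide, y -60 to +63 mm, holds six balls in one row lying on the slide gate (gate top z 140 mm).
- gate (a joint): Slide gate opening, m: 0 shut, grows as it is drawn level along hopper -y, stop 0.13; 3 N friction, stays put. It uncovers the throat from the chute end: its edge lies at hopper y = 70 mm minus opening; a ball drops once the edge passes its centre. Three are out from 60 to 80 mm, best 70 (20 mm a ball). The third scribed line, the longest, is then at the knob-end wall.
- knob (a point): On the axis of the black upright knob at the gate's outer end, at z = 162 mm, mid grip height. Knob 23 mm in diameter, z 140 to 178 mm, takes any grasp from above. Moves with the gate; shut, it stands at hopper y = -128 mm, 65 mm outside the hopper's knob-end wall.
- lip (a point): Middle of the chute's lip, at hopper y = +110 mm, z = 62 mm, 44 mm outside the hopper's wall. The chute is a trough under the gate, 29 mm wide inside and 33 outside, falling 16 degrees towards +y; its underside at the lip is 60 mm and its side walls 80 mm above the worktop. Balls roll off it along +y.
- drop (a point): Point on the worktop (z = 0), 20 mm beyond the lip, at hopper y = +130 mm: where the jar's centre should stand (within about 8 mm). The lip then overhangs the jar's rim by 11 mm with 8 mm of air above it, so slide the jar in low, from the side, not from straight above.
- jar: Grinding jar: plain thick-walled stainless steel cup, 63 mm outside diameter, 54 mm inside, 52 mm tall, floor 5 mm thick, about 0.4 kg, round, open on top. Origin: centre of its underside; z up its axis.
- ball1_center (a point): Centre of steel grinding ball 1, 20 mm in diameter, 33 g; the six are alike, numbered from the knob end (1) to the chute end (6) as they lie in the throat. One of the three that stay in the hopper.
- ball2_center (a point): Centre of steel grinding ball 2, 20 mm in diameter, 33 g; the six are alike, numbered from the knob end (1) to the chute end (6) as they lie in the throat. One of the three that stay in the hopper.
- ball3_center (a point): Centre of steel grinding ball 3, 20 mm in diameter, 33 g; the six are alike, numbered from the knob end (1) to the chute end (6) as they lie in the throat. One of the three that stay in the hopper.
- ball4_center (a point): Centre of steel grinding ball 4, 20 mm in diameter, 33 g; the six are alike, numbered from the knob end (1) to the chute end (6) as they lie in the throat. One of the three that go into the jar.
- ball5_center (a point): Centre of steel grinding ball 5, 20 mm in diameter, 33 g; the six are alike, numbered from the knob end (1) to the chute end (6) as they lie in the throat. One of the three that go into the jar.
- ball6_center (a point): Centre of steel grinding ball 6, 20 mm in diameter, 33 g; the six are alike, numbered from the knob end (1) to the chute end (6) as they lie in the throat. One of the three that go into the jar.
- stopwatch: Bystander: black round stopwatch lying flat, 66 x 60 x 16 mm; origin under its centre.
- scoop: Bystander: white plastic scoop lying on the worktop, 61 x 146 x 37 mm; origin under its centre.
- beaker: Bystander: empty glass beaker 54 x 59 mm, 71 mm tall, standing behind the hopper; origin under its centre.
- tweezers: Bystander: steel tweezers lying on the worktop, 125 mm long; origin under their centre.

How it is judged:
By the outcome, as a careful person would: the job done as asked, in the order asked, and still so for the second after the job is handed in, with the robot touching nothing.
It also fails if it takes over 69 s, if anything falls off the work surface, if the arm or the gripper's body presses on something with over 40 N, if the wrist force passes 120 N, or if a joint passes its speed limit or range.

## Working session

There is one attempt and no reset: what is moved stays moved. The work goes in short steps, Python scripts to look and compute and a tool call to move; the robot and the scene stay as the last step left them, time stands still between calls to the robot, and variables do not carry over. Pictures are saved under pics/ and viewed, at most 10 in all, crops included, and the job is handed in when it is done.

Besides the shell and the picture viewer there is one more tool, called after "Call:" as name(argument=value, ...), one argument or row to a line, values as JSON. move_arm: Moves the arm, as the interface text tells. Its arguments: {"type":"object","properties":{"steps":{"type":"array"},"squeeze":{"type":"number"}},"required":["steps"]}

```bash
mkdir -p pics; ls
cat > h.py <<'E'
import numpy as np,cv2
from rig import arm
def grab(n,f):
    im,d=arm.get_image(n); cv2.imwrite(f'pics/{f}.png',im[...,::-1]); np.savez(f'pics/{f}.npz',im=im,d=d); return im,d
def cloud(n,d):
    c=arm.camera_info(n); h,w=d.shape; f=h/2/np.tan(np.radians(c['vfov']/2))
    v,u=np.mgrid[:h,:w]; P=np.stack([(u-c['cx'])/f*d,(v-c['cy'])/f*d,d],-1)
    return (P-np.array(c['t']))@np.array(c['R'])   # R^T (P-t)
E
python3 - <<'E'
from h import *
for n in('scene','top'): grab(n,n+'0'); print({k:np.round(v,3).tolist() if not np.isscalar(v) else v for k,v in arm.camera_info(n).items()})
s=arm.state();print(s)
E
```

```text
pics
{'vfov': 54.07745445987012, 'cx': 262.0413685200192, 'cy': 192.17331877939318, 'R': [[0.63, -0.777, -0.005], [-0.583, -0.469, -0.663], [0.513, 0.421, -0.748]], 't': [-321.055, 425.823, 1009.768]}
{'vfov': 49.78259278218756, 'cx': 254.7537858332013, 'cy': 192.2784766952275, 'R': [[0.023, -0.999, 0.028], [-0.989, -0.027, -0.144], [0.145, -0.025, -0.989]], 't': [10.973, 586.817, 1123.316]}
{'clock': 0.1, 'joint_positions': array([ 7.63757843e+01,  7.23846258e+00, -2.32052647e+00,  8.05236344e+01,
        1.05267602e-03,  9.00013582e+01]), 'qvel': array([-0.06841104, -0.00984134,  0.19693707, -0.06458278,  0.01781844,
        0.11272071]), 'joint_torque': array([ 1.60732085e-03, -4.36899197e+01,  3.53607309e+01,  1.35620197e-02,
        2.65936696e-04, -3.52665523e-06]), 'eef_pos': array([123.57375687, 509.87280152, 230.60113382]), 'tcp_rot': array([[-9.71855942e-01,  2.35575680e-01, -3.57534925e-04],
       [ 2.35575950e-01,  9.71854938e-01, -1.39714602e-03],
       [ 1.83384585e-05, -1.44205129e-03, -9.99998960e-01]]), 'wrist_force': array([-0.78512841, -0.15529305,  0.13898269]), 'moment': array([ 0.00234992, -0.0070152 ,  0.00072643]), 'grasp_force': 0.0, 'gripper_width': 1.0025086452087348}
```

View pics/scene0.png

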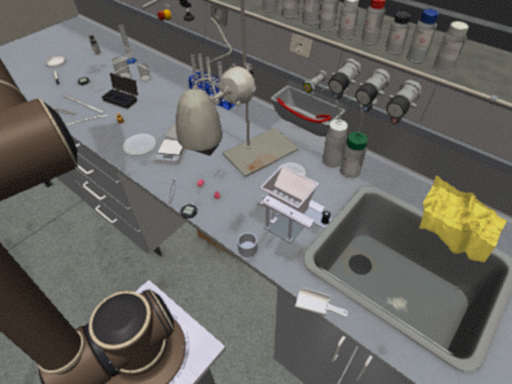

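View pics/top0.png

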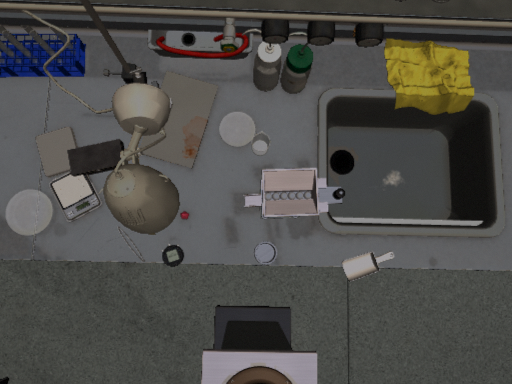

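The top view shows the hopper at about (290,193) with its knob at (340,193), the chute lip at (250,200), the jar at (265,253), the stopwatch at (173,255), the scoop at (365,265) and the beaker at (261,143). I'll measure these from depth.

Run:
```python
from h import *
z=np.load('pics/top0.npz');im,d=z['im'],z['d'];P=cloud('top',d)
np.set_printoptions(suppress=True,precision=1,linewidth=200)
def reg(n,u0,u1,v0,v1,zl,zh):
    Q=P[v0:v1,u0:u1];m=(Q[...,2]>zl)&(Q[...,2]<zh)&(d[v0:v1,u0:u1]>0);q=Q[m];print(n,m.sum(),q.min(0),q.max(0),np.median(q,0))
    return q
print('table',P[230:236,205:235,2].mean(),P[170:176,225:240,2].mean())
reg('jar',245,285,235,270,35,80)
r=reg('rim',250,330,155,225,200,235)
print(cv2.minAreaRect(r[:,:2].astype(np.float32)))
k=reg('knob',325,350,180,205,165,190)
reg('lipside',235,265,185,215,68,100)
b=reg('beaker',245,280,130,160,30,100)
s=reg('scoop',335,400,245,285,8,60)
s=reg('watch',160,190,240,272,8,40)
big=cv2.resize(im[130:280,220:380],None,fx=5,fy=4*1.0,interpolation=cv2.INTER_CUBIC) if 0 else cv2.resize(im[135:280,225:370],None,fx=4.1,fy=4.1,interpolation=cv2.INTER_CUBIC)
cv2.imwrite('pics/topc.png',np.clip(big[...,::-1]*1.6,0,255))
```

```text
table 5.353205073040843 11.488653514969146
jar 117 [388.  -36.4  37. ] [448.   24.2  54.6] [418.5  -9.3  50.6]
rim 960 [ 504.7 -122.7  200.1] [624.5  13.9 220.3] [578.8 -57.6 212.2]
((564.649169921875, -54.35557556152344), (116.08242797851562, 133.99375915527344), 3.380472183227539)
knob 78 [ 560.8 -195.3  166.4] [ 583.9 -172.1  180. ] [ 570.9 -184.1  174.5]
lipside 117 [542.5   8.5  68.1] [575.4  58.4  93.7] [560.9  22.7  73. ]
beaker 171 [700.8 -10.6  30.4] [757.2  40.3  73. ] [736.8  13.   58.2]
scoop 432 [ 345.7 -371.3    8.1] [ 430.3 -224.    38.9] [ 403.5 -308.    21.1]
watch 374 [375.6 225.1   8.1] [437.4 285.5  20.9] [405.8 252.9  13.5][ WARN:0@0.205] global loadsave.cpp:1063 imwrite_ Unsupported depth image for selected encoder is fallbacked to CV_8U.
```

View pics/topc.png

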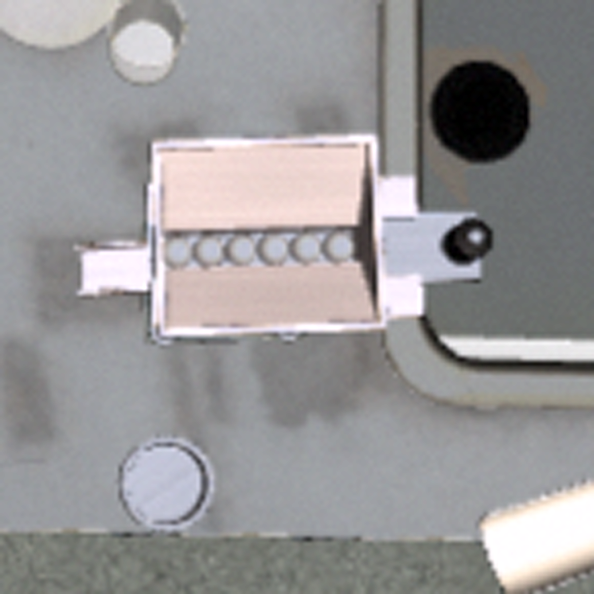

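Run:
```python
from h import *
np.set_printoptions(suppress=True,precision=1,linewidth=200)
for n in('top','scene'):
    z=np.load(f'pics/{n}0.npz');d=z['d'];P=cloud(n,d)
    def box(nm,x0,x1,y0,y1,z0,z1):
        m=(d>0)&(P[...,0]>x0)&(P[...,0]<x1)&(P[...,1]>y0)&(P[...,1]<y1)&(P[...,2]>z0)&(P[...,2]<z1);q=P[m]
        print(n,nm,len(q),np.percentile(q,[1,50,99],axis=0).ravel() if len(q) else '');return q
    box('tab',450,480,-20,80,-30,40);box('tab2',520,600,60,120,-30,30)
    q=box('jarall',370,470,-60,40,12,90)
    print(np.histogram(q[:,2],np.arange(10,65,5))[0])
    q=q[q[:,2]>44]; print('jarcirc',cv2.minEnclosingCircle(q[:,:2].astype(np.float32)))
    k=box('knob',550,600,-215,-160,150,195);k=k[k[:,2]>168];print(cv2.minEnclosingCircle(k[:,:2].astype(np.float32)))
    r=box('rim',490,640,-140,30,212,235); print(cv2.minAreaRect(r[:,:2].astype(np.float32)))
    l=box('chute',530,590,22,75,60,105); print(cv2.minAreaRect(l[:,:2].astype(np.float32)))
```

```text
top tab 368 [450.2 -19.5  -6.5 464.7  32.2  -1.2 479.6  78.6   3.7]
top tab2 563 [521.3  60.5  -6.6 559.4  90.   -1.4 598.  119.4   3.3]
top jarall 140 [388.1 -36.3  15.1 419.2 -11.1  50.  447.9  24.1  54.2]
[ 1  7  4  6  5  3  4 39 71  0]
jarcirc ((418.7326354980469, -6.62350606918335), 31.302959442138672)
top knob 90 [ 560.8 -195.3  151.3  570.8 -182.9  174.   583.8 -173.1  179.8]
((571.7798461914062, -184.19139099121094), 12.147788047790527)
top rim 492 [ 504.9 -122.3  212.1  562.7  -55.2  215.1  624.3   13.5  219.7]
((564.649169921875, -54.35557556152344), (116.08242797851562, 133.99375915527344), 3.380472183227539)
top chute 151 [542.5  22.3  60.6 560.9  36.4  67.1 575.3  56.7  88.1]
((558.4778442382812, 40.16790771484375), (33.23970031738281, 35.79957962036133), 1.7278894186019897)
scene tab 105 [450.2 -19.6  -5.8 468.3  55.8  -1.1 479.8  79.4  22.8]
scene tab2 270 [520.9  60.6  -5.8 554.   92.3  -1.2 599.1 118.9   3.6]
scene jarall 303 [389.5 -43.5  13.1 420.5 -14.5  37.5 450.1  16.4  54.3]
[16 33 27 33 29 33 36 36 59  1]
jarcirc ((420.51776123046875, -12.690972328186035), 32.278717041015625)
scene knob 83 [ 562.2 -201.5  150.7  568.9 -192.3  173.9  584.1 -179.1  180.3]
((573.6615600585938, -189.65237426757812), 12.487893104553223)
scene rim 282 [ 506.3 -127.8  212.2  575.6  -60.4  215.7  626.9    8.5  219.8]
((566.9047241210938, -59.61029815673828), (118.87662506103516, 135.72750854492188), 3.0775132179260254)
scene chute 39 [543.3  24.9  61.  546.3  40.8  71.9 577.5  52.2  85.2]
((560.4823608398438, 38.924339294433594), (36.57512664794922, 25.48874855041504), 5.3203935623168945)
```

Call:
move_arm(
  steps=[
    {"rz": 0.125, "tx": 0, "ty": -0.04, "tz": 0},
    {"rz": 0.25, "tx": 0, "ty": -0.08, "tz": 0},
    {"rz": 0.375, "tx": -0.02, "ty": -0.12, "tz": 0},
    {"rz": 0.5, "tx": -0.05, "ty": -0.155, "tz": 0},
    {"rz": 0.625, "tx": -0.08, "ty": -0.18, "tz": 0},
    {"rz": 0.75, "tx": -0.11, "ty": -0.205, "tz": 0},
    {"rz": 0.87, "tx": -0.14, "ty": -0.23, "tz": 0},
    {"rz": 0.99, "tx": -0.17, "ty": -0.255, "tz": 0},
  ],
)

```text
invalid input
```

Call:
move_arm(
  steps=[
    {"rx": 0, "ry": 0, "rz": 0.12, "tx": 0, "ty": -0.04, "tz": 0, "claw": 0.085},
    {"rx": 0, "ry": 0, "rz": 0.24, "tx": 0, "ty": -0.08, "tz": 0, "claw": 0.085},
    {"rx": 0, "ry": 0, "rz": 0.36, "tx": -0.02, "ty": -0.115, "tz": 0, "claw": 0.085},
    {"rx": 0, "ry": 0, "rz": 0.48, "tx": -0.05, "ty": -0.14, "tz": 0, "claw": 0.085},
    {"rx": 0, "ry": 0, "rz": 0.6, "tx": -0.08, "ty": -0.165, "tz": 0, "claw": 0.085},
    {"rx": 0, "ry": 0, "rz": 0.72, "tx": -0.11, "ty": -0.19, "tz": 0, "claw": 0.085},
    {"rx": 0, "ry": 0, "rz": 0.84, "tx": -0.14, "ty": -0.215, "tz": 0, "claw": 0.085},
    {"rx": 0, "ry": 0, "rz": 0.96, "tx": -0.17, "ty": -0.24, "tz": 0, "claw": 0.085},
  ],
  squeeze=40,
)

```text
clock: 0.77
eef_pos: [232.6, 235.2, 231.2]
tcp_rot: [[-0.36, 0.933, 0.0], [0.933, 0.36, 0.0], [0.0, 0.0, -1.0]]
wrist_force: [0.5, 0.6, -0.2]
gripper_width: 0.996
grasp_force: 0.0
```

Call:
move_arm(
  steps=[
    {"rx": 0, "ry": 0, "rz": 0.08, "tx": -0.037, "ty": 0.011, "tz": 0, "claw": 0.085},
    {"rx": 0, "ry": 0, "rz": 0.16, "tx": -0.074, "ty": 0.022, "tz": 0, "claw": 0.085},
    {"rx": 0, "ry": 0, "rz": 0.24, "tx": -0.111, "ty": 0.033, "tz": 0, "claw": 0.085},
    {"rx": 0, "ry": 0, "rz": 0.317, "tx": -0.148, "ty": 0.043, "tz": 0, "claw": 0.085},
    {"rx": 0, "ry": 0, "rz": 0.317, "tx": -0.185, "ty": 0.054, "tz": 0, "claw": 0.085},
    {"rx": 0, "ry": 0, "rz": 0.317, "tx": -0.222, "ty": 0.064, "tz": 0, "claw": 0.085},
    {"rx": 0, "ry": 0, "rz": 0.317, "tx": -0.259, "ty": 0.075, "tz": 0, "claw": 0.085},
    {"rx": 0, "ry": 0, "rz": 0.317, "tx": -0.296, "ty": 0.085, "tz": 0, "claw": 0.085},
  ],
)

```text
clock: 1.43
eef_pos: [420.0, -9.8, 231.1]
tcp_rot: [[-0.055, 0.998, -0.0], [0.998, 0.055, 0.0], [0.0, -0.0, -1.0]]
wrist_force: [1.1, 0.3, 0.8]
gripper_width: 0.99
grasp_force: 0.0
```

```bash
cat >> h.py <<'E'
def wcloud(d,s):
    c=arm.camera_info('wrist'); h,w=d.shape; f=h/2/np.tan(np.radians(c['vfov']/2))
    v,u=np.mgrid[:h,:w]; P=np.stack([(u-c['cx'])/f*d,(v-c['cy'])/f*d,d,np.ones_like(d)],-1)
    T=np.array(c['tool_from_camera']); return (P@T.T)[...,:3]@np.array(s['tcp_rot']).T+s['eef_pos']
E
python3 - <<'E'
from h import *
np.set_printoptions(suppress=True,precision=2)
arm.get_image('wrist')
s=arm.state();im,d=grab('wrist','w1');P=wcloud(d,s);np.save('pics/w1P.npy',P)
print(s['clock'],s['eef_pos'],s['tcp_rot'][:,1],s['joint_positions'],arm.camera_info('wrist')['tool_from_camera'])
m=(d>0)&(P[...,2]>44)&(P[...,2]<60)&(abs(P[...,0]-420)<50)&(abs(P[...,1]+10)<50)
q=P[m];print(len(q),cv2.minEnclosingCircle(q[:,:2].astype(np.float32)),q.mean(0),np.median(P[(abs(P[...,2])<15)&(d>0)][:,2]))
E
```

```text
1.4833 [423.59 -13.99 230.41] [1.   0.05 0.  ] [ -1.76  -3.8  -13.77  79.95  -0.19  85.3 ] [[  -0.     -0.95   -0.31   78.11]
 [   1.     -0.     -0.      0.93]
 [   0.     -0.31    0.95 -142.69]
 [   0.      0.      0.      1.  ]]
694 ((422.9627685546875, -7.324825763702393), 31.499181747436523) [422.71  -7.38  51.1 ] 0.17648498144291125
```

View pics/w1.png

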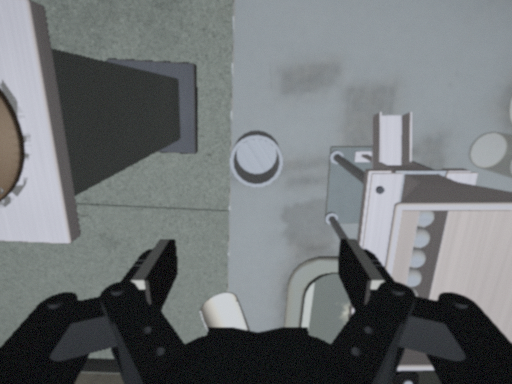

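The wrist view shows the upright jar at (257,157), the chute lip at (392,115) and the hopper on the right. I'll retake it with the arm settled and measure the jar and chute.

Run:
```python
from h import *
np.set_printoptions(suppress=True,precision=1,linewidth=200)
for i in range(3): arm.get_image('wrist')
s=arm.state();im,d=grab('wrist','w2');P=wcloud(d,s)
print(s['clock'],s['eef_pos'],abs(s['qvel']).max())
def box(nm,x0,x1,y0,y1,z0,z1):
    m=(d>0)&(P[...,0]>x0)&(P[...,0]<x1)&(P[...,1]>y0)&(P[...,1]<y1)&(P[...,2]>z0)&(P[...,2]<z1);q=P[m]
    print(nm,len(q),np.percentile(q,[0.5,50,99.5],axis=0).ravel());return q
q=box('jar',370,470,-60,40,44,60);print(cv2.minEnclosingCircle(q[:,:2].astype(np.float32)))
q=box('chute',530,590,15,75,58,110);print(cv2.minAreaRect(q[:,:2].astype(np.float32)))
for y in range(16,66,5):
    g=q[(q[:,1]>y)&(q[:,1]<y+5)]
    if len(g)>4: print(y,len(g),g[:,0].min(),g[:,0].max(),g[:,2].min(),g[:,2].max())
q=box('rim',490,640,-140,40,210,235);print(cv2.minAreaRect(q[:,:2].astype(np.float32)))
```

```text
1.6833 [418.9  -7.8 230.9] 1.7968836011039733
jar 679 [392.1 -37.6  44.3 423.1  -8.3  51.7 453.3  23.8  53.7]
((422.924072265625, -7.130176544189453), 31.356098175048828)
chute 1536 [545.2  15.2  61.6 568.1  34.9  71.3 579.5  56.7  91.2]
((562.670654296875, 36.03424835205078), (34.47166061401367, 43.58004379272461), 3.019348621368408)
16 195 546.7506273022602 580.5650310793737 68.62194192455061 91.93123818466387
21 192 546.4950539929508 579.6248047652471 66.96197604043553 90.52622080671091
26 198 545.8119850453284 579.7162346005886 67.04038334862915 89.43141381013149
31 185 545.973417186095 578.8408148318651 65.47162967147258 88.07562507754724
36 199 545.6173481065562 579.4379051026046 64.4022549192695 86.28309353442205
41 193 545.019622887606 579.5171091726401 62.88221077138206 84.6340549201231
46 196 544.649507485953 578.7605136788557 60.636512413602475 83.98274986966837
51 125 544.8414523537475 578.0749401768396 60.71858263259281 81.96593310831673
56 14 546.1481008087713 578.202918808342 73.26019965268819 80.99617167002353
rim 2065 [ 506.7 -122.3  210.2  533.8   -0.2  216.8  572.7   12.   218.8]
((544.0831909179688, -56.019317626953125), (68.77503967285156, 133.91830444335938), 3.416088104248047)
```

Run:
```python
from h import *
np.set_printoptions(suppress=True,precision=0,linewidth=200)
for n in('top','scene'):
    d=np.load(f'pics/{n}0.npz')['d'];P=cloud(n,d)
    for y in range(80,340,20):
        m=(d>0)&(P[...,0]>350)&(P[...,0]<720)&(P[...,1]>y)&(P[...,1]<y+20)&(P[...,2]>12)
        q=P[m]
        if len(q)>3: print(n,y,len(q),q.min(0),q.max(0))
```

```text
top 180 5 [699. 197.  12.] [720. 200.  14.]
top 200 512 [479. 201.  12.] [720. 220. 348.]
top 220 1222 [382. 220.  12.] [720. 240. 383.]
top 240 1404 [376. 240.  12.] [720. 260. 413.]
top 260 1375 [378. 260.  12.] [720. 280. 433.]
top 280 1322 [400. 280.  12.] [720. 300. 434.]
top 300 796 [464. 300.  12.] [720. 320. 425.]
top 320 231 [479. 320.  12.] [719. 337. 398.]
scene 180 66 [504. 190.  12.] [715. 200. 296.]
scene 200 618 [400. 200.  12.] [720. 220. 361.]
scene 220 910 [382. 220.  12.] [720. 240. 391.]
scene 240 771 [379. 240.  12.] [720. 260. 416.]
scene 260 646 [386. 260.  12.] [719. 280. 433.]
scene 280 420 [460. 280.  12.] [718. 300. 432.]
scene 300 173 [466. 300.  12.] [719. 320. 406.]
scene 320 5 [483. 321.  12.] [713. 335. 340.]
```

Call:
move_arm(
  steps=[
    {"rx": 0, "ry": 0, "rz": 0, "tx": 0, "ty": 0.002, "tz": 0.04, "claw": 0.085},
    {"rx": 0, "ry": 0, "rz": 0, "tx": 0, "ty": 0.002, "tz": 0.08, "claw": 0.085},
    {"rx": 0, "ry": 0, "rz": 0, "tx": 0, "ty": 0.002, "tz": 0.12, "claw": 0.085},
    {"rx": 0, "ry": 0, "rz": 0, "tx": 0, "ty": 0.002, "tz": 0.15, "claw": 0.085},
    {"rx": 0, "ry": 0, "rz": 0, "tx": 0, "ty": 0.002, "tz": 0.175, "claw": 0.085},
    {"rx": 0, "ry": 0, "rz": 0, "tx": 0, "ty": 0.002, "tz": 0.195, "claw": 0.085},
    {"rx": 0, "ry": 0, "rz": 0, "tx": 0, "ty": 0.002, "tz": 0.207, "claw": 0.085},
    {"rx": 0, "ry": 0, "rz": 0, "tx": 0, "ty": 0.002, "tz": 0.211, "claw": 0.085},
  ],
)

```text
clock: 2.4
eef_pos: [419.2, -6.3, 18.5]
tcp_rot: [[-0.059, 0.998, -0.003], [0.998, 0.059, 0.0], [0.0, -0.003, -1.0]]
wrist_force: [0.0, 0.7, -0.7]
gripper_width: 0.999
grasp_force: 0.0
```

Call:
move_arm(
  steps=[
    {"rx": 0, "ry": 0, "rz": 0, "tx": 0, "ty": 0, "tz": 0, "claw": 0.085},
    {"rx": 0, "ry": 0, "rz": 0, "tx": 0, "ty": 0, "tz": 0, "claw": 0.075},
    {"rx": 0, "ry": 0, "rz": 0, "tx": 0, "ty": 0, "tz": 0, "claw": 0.07},
    {"rx": 0, "ry": 0, "rz": 0, "tx": 0, "ty": 0, "tz": 0, "claw": 0.065},
    {"rx": 0, "ry": 0, "rz": 0, "tx": 0, "ty": 0, "tz": 0, "claw": 0.055},
    {"rx": 0, "ry": 0, "rz": 0, "tx": 0, "ty": 0, "tz": 0, "claw": 0.055},
    {"rx": 0, "ry": 0, "rz": 0, "tx": 0, "ty": 0, "tz": 0, "claw": 0.055},
    {"rx": 0, "ry": 0, "rz": 0, "tx": 0, "ty": 0, "tz": 0, "claw": 0.055},
  ],
)

```text
clock: 3.07
eef_pos: [422.0, -7.5, 21.7]
tcp_rot: [[-0.056, 0.998, 0.002], [0.998, 0.056, 0.001], [0.0, 0.002, -1.0]]
wrist_force: [-2.1, 1.2, 7.8]
gripper_width: 0.718
grasp_force: 43.1
```

Run:
```python
from h import *
np.set_printoptions(suppress=True,precision=1,linewidth=200)
s=arm.state();im,d=grab('wrist','w3');P=wcloud(d,s)
print(s['clock'],s['eef_pos'],s['wrist_force'],s['gripper_width'],s['grasp_force'])
m=(d>0)&(P[...,2]>44)&(P[...,2]<58)&(abs(P[...,0]-422)<40)&(abs(P[...,1]+8)<40)
q=P[m];print(len(q),q.min(0),q.max(0),cv2.minEnclosingCircle(q[:,:2].astype(np.float32)))
```

```text
3.0667 [422.   -7.5  21.7] [-2.1  1.2  7.8] 0.7179280899560903 43.067256566137075
5984 [382.  -38.9  44. ] [459.7  24.4  58. ] ((421.0323181152344, -0.42310217022895813), 39.102989196777344)
```

View pics/w3.png

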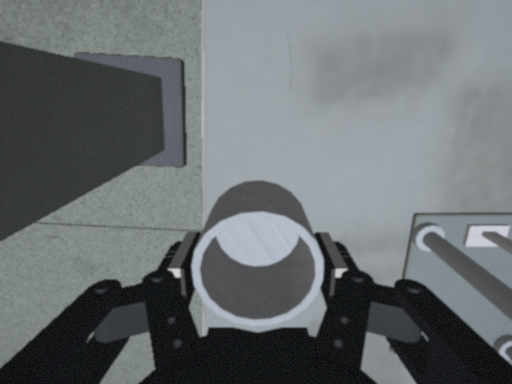

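The jar is gripped centrally, with its rim at about (258,262). Next I lift it slightly and carry it round to the +y side of the lip.

Call:
move_arm(
  steps=[
    {"rx": 0, "ry": 0, "rz": 0, "tx": 0.01, "ty": 0, "tz": -0.004, "claw": 0.055},
    {"rx": 0, "ry": 0, "rz": 0, "tx": 0.035, "ty": 0, "tz": -0.006, "claw": 0.055},
    {"rx": 0, "ry": 0, "rz": 0, "tx": 0.07, "ty": 0.005, "tz": -0.006, "claw": 0.055},
    {"rx": 0, "ry": 0, "rz": 0, "tx": 0.098, "ty": 0.025, "tz": -0.006, "claw": 0.055},
    {"rx": 0, "ry": 0, "rz": 0, "tx": 0.106, "ty": 0.06, "tz": -0.006, "claw": 0.055},
    {"rx": 0, "ry": 0, "rz": 0, "tx": 0.106, "ty": 0.095, "tz": -0.006, "claw": 0.055},
    {"rx": 0, "ry": 0, "rz": 0, "tx": 0.105, "ty": 0.125, "tz": -0.005, "claw": 0.055},
    {"rx": 0, "ry": 0, "rz": 0, "tx": 0.104, "ty": 0.144, "tz": -0.004, "claw": 0.055},
  ],
  squeeze=50,
)

```text
clock: 3.78
eef_pos: [562.2, 105.5, 24.2]
tcp_rot: [[-0.057, 0.998, 0.001], [0.998, 0.057, 0.0], [0.0, 0.001, -1.0]]
wrist_force: [1.0, 0.3, -5.0]
gripper_width: 0.715
grasp_force: 56.0
```

Run:
```python
from h import *
np.set_printoptions(suppress=True,precision=1,linewidth=200)
for i in range(4): arm.get_image('wrist')
E=[]
for i in range(4):
    s=arm.state();im,d=arm.get_image('wrist');E.append(s['eef_pos'])
print(np.array(E))
grab('wrist','w4');P=wcloud(d,s)
def box(nm,x0,x1,y0,y1,z0,z1):
    m=(d>0)&(P[...,0]>x0)&(P[...,0]<x1)&(P[...,1]>y0)&(P[...,1]<y1)&(P[...,2]>z0)&(P[...,2]<z1);q=P[m]
    print(nm,len(q),np.percentile(q,[0,50,100],axis=0).ravel());return q
box('chute',530,590,15,66,62,110);box('jarrim',500,620,66,150,46,62)
print(s['clock'],s['wrist_force'])
```

```text
[[558.6 104.5  23.5]
 [558.  104.3  23.6]
 [557.9 104.3  23.9]
 [558.  104.3  24.1]]Traceback (most recent call last):
  File "<stdin>", line 12, in <module>
  File "<stdin>", line 11, in box
    return _quantile_unchecked(
        a, q, axis, out, overwrite_input, method, keepdims, weights)
    return _ureduce(a,
                    func=_quantile_ureduce_func,
    ...<5 lines>...
                    overwrite_input=overwrite_input,
                    method=method)
    r = func(a, **kwargs)
    result = _quantile(arr,
                       quantiles=q,
    ...<2 lines>...
                       out=out,
                       weights=wgt)
    slices_having_nans = np.isnan(arr[-1, ...])
                                  ~~~^^^^^^^^^
IndexError: index -1 is out of bounds for axis 0 with size 0
```

View pics/w4.png

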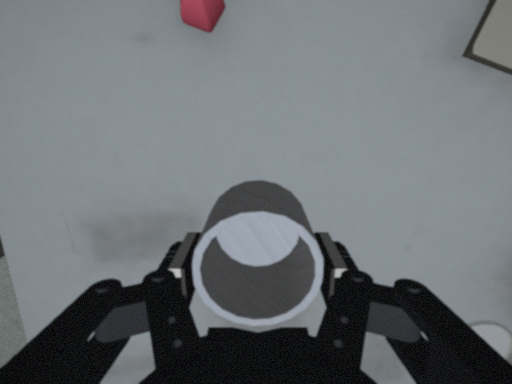

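The jar is still at (258,262) in the grip, and the chute is hidden behind the gripper. I'll use the fixed cameras for the jar–lip offset.

Run:
```python
from h import *
im,d=grab('scene','s1');im2,d2=grab('top','t1')
a=cv2.resize(im[150:270,200:360],None,fx=4.9,fy=4.9,interpolation=cv2.INTER_CUBIC)
b=cv2.resize(im2[150:250,190:350],None,fx=4.9,fy=4.9,interpolation=cv2.INTER_CUBIC)
cv2.imwrite('pics/st1.png',cv2.resize(np.vstack([a,b])[...,::-1],(436,600))if 0 else a[...,::-1])
cv2.imwrite('pics/t1c.png',b[...,::-1])
```

```text
(no output)
```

View pics/t1c.png

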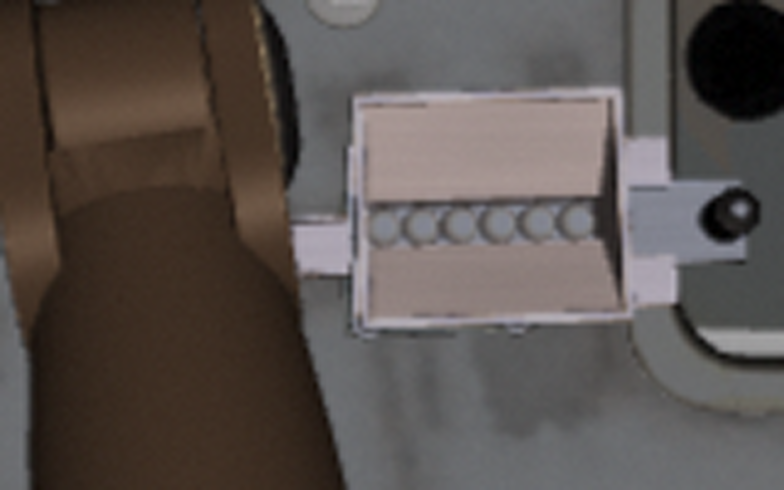

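Run:
```python
from h import *
np.set_printoptions(suppress=True,precision=0,linewidth=200)
for n,f in(('top','t1'),('scene','s1')):
    d=np.load(f'pics/{f}.npz')['d'];P=cloud(n,d)
    for z in range(90,500,30):
        m=(d>0)&(P[...,0]>450)&(P[...,0]<680)&(P[...,1]>14)&(P[...,1]<190)&(P[...,2]>z)&(P[...,2]<z+30)
        q=P[m]
        if len(q)>3: print(n,z,len(q),q.min(0),q.max(0))
```

```text
top 450 30 [517.  45. 462.] [598. 159. 480.]
top 480 950 [466.  42. 480.] [610. 163. 510.]
scene 90 135 [491.  80.  90.] [625. 109. 120.]
scene 120 138 [490.  79. 120.] [625. 109. 149.]
scene 150 133 [520.  62. 151.] [572. 123. 179.]
scene 180 164 [520.  60. 180.] [583. 126. 209.]
scene 210 146 [520.  61. 210.] [577. 119. 239.]
scene 240 167 [521.  60. 240.] [579. 121. 268.]
scene 270 137 [509.  54. 270.] [595. 129. 300.]
scene 300 274 [504.  49. 300.] [607. 134. 330.]
scene 330 378 [505.  50. 330.] [608. 133. 360.]
scene 360 366 [509.  51. 360.] [605. 129. 390.]
scene 390 222 [512.  52. 390.] [600. 121. 420.]
scene 420 89 [501.  42. 421.] [611.  99. 450.]
scene 450 267 [471.  39. 451.] [612.  63. 480.]
scene 480 395 [452.  34. 480.] [613. 137. 510.]
```

Call:
move_arm(
  steps=[
    {"rx": 0, "ry": 0, "rz": 0, "tx": -0.003, "ty": 0, "tz": 0.002, "claw": 0.055},
    {"rx": 0, "ry": 0, "rz": 0, "tx": -0.009, "ty": 0, "tz": 0.002, "claw": 0.055},
    {"rx": 0, "ry": 0, "rz": 0, "tx": -0.017, "ty": 0, "tz": 0.002, "claw": 0.055},
    {"rx": 0, "ry": 0, "rz": 0, "tx": -0.024, "ty": 0, "tz": 0.002, "claw": 0.055},
    {"rx": 0, "ry": 0, "rz": 0, "tx": -0.03, "ty": 0, "tz": 0.002, "claw": 0.055},
    {"rx": 0, "ry": 0, "rz": 0, "tx": -0.03, "ty": 0, "tz": 0.003, "claw": 0.055},
    {"rx": 0, "ry": 0, "rz": 0, "tx": -0.03, "ty": 0, "tz": 0.004, "claw": 0.055},
    {"rx": 0, "ry": 0, "rz": 0, "tx": -0.03, "ty": 0, "tz": 0.004, "claw": 0.055},
  ],
)

```text
clock: 5.0
eef_pos: [561.2, 72.2, 22.0]
tcp_rot: [[-0.055, 0.999, 0.001], [0.999, 0.055, -0.003], [-0.004, 0.001, -1.0]]
wrist_force: [-3.9, -8.2, 8.9]
gripper_width: 0.716
grasp_force: 57.4
```

Run:
```python
from h import *
np.set_printoptions(suppress=True,precision=1,linewidth=200)
for i in range(4): arm.get_image('wrist')
s=arm.state();print(s['clock'],s['eef_pos'],s['wrist_force'])
```

```text
5.2 [561.2  72.2  22. ] [-3.9 -7.9  9.1]
```

Call:
move_arm(
  steps=[
    {"rx": 0, "ry": 0, "rz": 0, "tx": 0, "ty": 0, "tz": 0, "claw": 0.066},
    {"rx": 0, "ry": 0, "rz": 0, "tx": 0, "ty": 0, "tz": 0, "claw": 0.075},
    {"rx": 0, "ry": 0, "rz": 0, "tx": 0, "ty": 0, "tz": 0, "claw": 0.085},
    {"rx": 0, "ry": 0, "rz": 0, "tx": 0, "ty": 0, "tz": 0, "claw": 0.085},
    {"rx": 0, "ry": 0, "rz": 0, "tx": 0, "ty": 0, "tz": 0, "claw": 0.085},
    {"rx": 0, "ry": 0, "rz": 0, "tx": 0.002, "ty": 0, "tz": -0.012, "claw": 0.085},
    {"rx": 0, "ry": 0, "rz": 0, "tx": 0.004, "ty": 0, "tz": -0.035, "claw": 0.085},
    {"rx": 0, "ry": 0, "rz": 0, "tx": 0.006, "ty": 0, "tz": -0.07, "claw": 0.085},
  ],
)

```text
clock: 5.87
eef_pos: [558.4, 80.2, 87.9]
tcp_rot: [[-0.056, 0.998, -0.006], [0.998, 0.056, -0.001], [-0.0, -0.006, -1.0]]
wrist_force: [0.6, 0.2, 1.0]
gripper_width: 0.993
grasp_force: 0.0
```

Call:
move_arm(
  steps=[
    {"rx": 0, "ry": 0, "rz": 0, "tx": 0, "ty": 0, "tz": -0.04, "claw": 0.085},
    {"rx": 0, "ry": 0, "rz": 0, "tx": 0, "ty": 0, "tz": -0.08, "claw": 0.085},
    {"rx": 0, "ry": 0, "rz": 0, "tx": 0, "ty": 0, "tz": -0.12, "claw": 0.085},
    {"rx": 0, "ry": 0, "rz": 0, "tx": 0, "ty": -0.01, "tz": -0.155, "claw": 0.085},
    {"rx": 0, "ry": 0, "rz": 0, "tx": 0, "ty": -0.04, "tz": -0.175, "claw": 0.085},
    {"rx": 0, "ry": 0, "rz": 0, "tx": -0.02, "ty": -0.07, "tz": -0.185, "claw": 0.085},
    {"rx": 0, "ry": 0, "rz": 0, "tx": -0.05, "ty": -0.1, "tz": -0.185, "claw": 0.085},
    {"rx": 0, "ry": 0, "rz": 0, "tx": -0.08, "ty": -0.12, "tz": -0.185, "claw": 0.085},
  ],
)

```text
clock: 6.53
eef_pos: [443.8, -6.3, 276.5]
tcp_rot: [[-0.059, 0.998, 0.002], [0.998, 0.059, 0.0], [-0.0, 0.002, -1.0]]
wrist_force: [0.7, -1.6, 0.1]
gripper_width: 0.995
grasp_force: 0.0
```

Run:
```python
from h import *
np.set_printoptions(suppress=True,precision=1,linewidth=200)
for i in range(5): arm.get_image('wrist')
s=arm.state();print(s['clock'],s['eef_pos'],s['wrist_force'])
def go(n,d,P):
    def box(nm,x0,x1,y0,y1,z0,z1):
        m=(d>0)&(P[...,0]>x0)&(P[...,0]<x1)&(P[...,1]>y0)&(P[...,1]<y1)&(P[...,2]>z0)&(P[...,2]<z1);q=P[m]
        print(n,nm,len(q),np.percentile(q,[0,50,100],axis=0).ravel() if len(q) else '');return q
    q=box('chute',530,590,20,75,62,110)
    q=box('jarrim',510,610,30,120,45,57)
    if len(q)>5:print(cv2.minEnclosingCircle(q[:,:2].astype(np.float32)))
im,d=grab('wrist','w5');go('wrist',d,wcloud(d,s))
for n in('scene','top'):
    im,d=grab(n,n+'5');go(n,d,cloud(n,d))
```

```text
6.7833 [445.6  -6.3 275.4] [ 0.7 -0.1 -0.7]
wrist chute 939 [545.   20.2  62.  566.5  36.9  69.6 579.4  57.9  91. ]
wrist jarrim 541 [530.9  44.1  45.  558.2  82.3  51.5 592.9 103.1  54.1]
((562.0333862304688, 72.46630096435547), 31.38349723815918)
scene chute 39 [541.3  20.6  63.1 546.4  40.5  75.1 578.9  53.1  89.7]
scene jarrim 67 [529.   38.6  45.1 553.8  74.3  50.2 594.4  98.5  55.6]
((561.7880859375, 67.79304504394531), 33.063533782958984)
top chute 73 [541.5  28.1  62.2 566.7  41.8  65.8 575.5  58.4  90.5]
top jarrim 84 [528.3  49.2  45.2 551.8  82.2  50.  587.9 102.8  55.3]
((558.1563720703125, 73.14755249023438), 31.027830123901367)
```

View pics/w5.png

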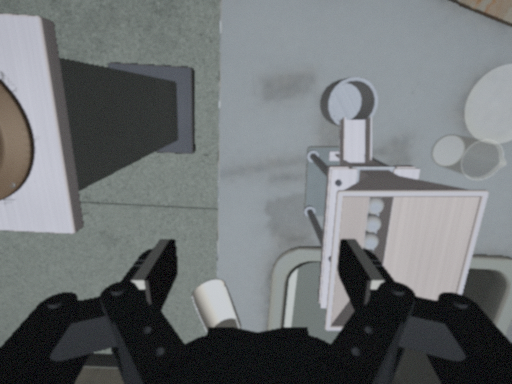

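The jar stands under the lip at about (350,100), within 2 mm of the drop point. Next is the knob.

Call:
move_arm(
  steps=[
    {"rx": 0, "ry": 0, "rz": 0, "tx": -0.033, "ty": 0.015, "tz": 0, "claw": 0.085},
    {"rx": 0, "ry": 0, "rz": 0, "tx": -0.068, "ty": 0.035, "tz": 0, "claw": 0.085},
    {"rx": 0, "ry": 0, "rz": 0, "tx": -0.103, "ty": 0.056, "tz": 0, "claw": 0.085},
    {"rx": 0, "ry": 0, "rz": 0, "tx": -0.138, "ty": 0.078, "tz": 0, "claw": 0.085},
    {"rx": 0, "ry": 0, "rz": 0, "tx": -0.168, "ty": 0.101, "tz": 0, "claw": 0.085},
    {"rx": 0, "ry": 0, "rz": 0, "tx": -0.186, "ty": 0.12, "tz": 0, "claw": 0.085},
    {"rx": 0, "ry": 0, "rz": 0, "tx": -0.186, "ty": 0.12, "tz": 0.02, "claw": 0.085},
    {"rx": 0, "ry": 0, "rz": 0, "tx": -0.186, "ty": 0.12, "tz": 0.04, "claw": 0.085},
  ],
)

```text
clock: 7.6
eef_pos: [578.1, -186.1, 233.7]
tcp_rot: [[-0.056, 0.998, 0.0], [0.998, 0.056, 0.0], [0.0, 0.0, -1.0]]
wrist_force: [-0.5, 0.6, 0.4]
gripper_width: 0.995
grasp_force: 0.0
```

Run:
```python
from h import *
np.set_printoptions(suppress=True,precision=1,linewidth=200)
for i in range(4): arm.get_image('top')
s=arm.state();print(s['clock'],s['eef_pos'],s['wrist_force'])
im,d=grab('wrist','w6');P=wcloud(d,s)
m=(d>0)&(P[...,2]>168)&(P[...,2]<182)&(abs(P[...,0]-575)<25)&(abs(P[...,1]+185)<25);q=P[m]
if len(q):print(len(q),q.min(0),q.max(0))
```

```text
7.8 [ 575.7 -184.5  234.8] [0.5 0.  0.2]
782 [ 563.6 -198.3  168.4] [ 587.9 -173.2  180.2]
```

Call:
move_arm(
  steps=[
    {"rx": 0, "ry": 0, "rz": 0, "tx": -0.001, "ty": 0, "tz": 0.035, "claw": 0.07},
    {"rx": 0, "ry": 0, "rz": 0, "tx": -0.001, "ty": 0, "tz": 0.065, "claw": 0.06},
    {"rx": 0, "ry": 0, "rz": 0, "tx": -0.001, "ty": 0, "tz": 0.082, "claw": 0.055},
    {"rx": 0, "ry": 0, "rz": 0, "tx": -0.001, "ty": 0, "tz": 0.087, "claw": 0.05},
    {"rx": 0, "ry": 0, "rz": 0, "tx": -0.001, "ty": 0, "tz": 0.087, "claw": 0.04},
    {"rx": 0, "ry": 0, "rz": 0, "tx": -0.001, "ty": 0, "tz": 0.087, "claw": 0.03},
    {"rx": 0, "ry": 0, "rz": 0, "tx": -0.001, "ty": 0, "tz": 0.087, "claw": 0.02},
    {"rx": 0, "ry": 0, "rz": 0, "tx": -0.001, "ty": 0, "tz": 0.087, "claw": 0.015},
  ],
  squeeze=40,
)

```text
clock: 8.52
eef_pos: [574.8, -186.4, 150.8]
tcp_rot: [[-0.056, 0.998, -0.0], [0.998, 0.056, -0.001], [-0.001, -0.0, -1.0]]
wrist_force: [-7.8, 0.1, 4.8]
gripper_width: 0.266
grasp_force: 39.7
```

Call:
move_arm(
  steps=[
    {"rx": 0, "ry": 0, "rz": 0, "tx": 0, "ty": 0, "tz": 0, "claw": 0.015},
    {"rx": 0, "ry": 0, "rz": 0, "tx": 0, "ty": 0, "tz": 0, "claw": 0.015},
    {"rx": 0, "ry": 0, "rz": 0, "tx": 0, "ty": 0, "tz": 0, "claw": 0.015},
  ],
)

```text
clock: 8.77
eef_pos: [574.8, -186.4, 150.8]
tcp_rot: [[-0.056, 0.998, 0.0], [0.998, 0.056, -0.001], [-0.001, 0.0, -1.0]]
wrist_force: [-7.0, 0.4, 4.1]
gripper_width: 0.266
grasp_force: 39.6
```

Call:
move_arm(
  steps=[
    {"rx": 0, "ry": 0, "rz": 0, "tx": -0.004, "ty": 0, "tz": 0, "claw": 0.015},
    {"rx": 0, "ry": 0, "rz": 0, "tx": -0.01, "ty": 0, "tz": 0, "claw": 0.015},
    {"rx": 0, "ry": 0, "rz": 0, "tx": -0.016, "ty": 0, "tz": 0, "claw": 0.015},
    {"rx": 0, "ry": 0, "rz": 0, "tx": -0.022, "ty": 0, "tz": 0, "claw": 0.015},
    {"rx": 0, "ry": 0, "rz": 0, "tx": -0.028, "ty": 0, "tz": 0, "claw": 0.015},
    {"rx": 0, "ry": 0, "rz": 0, "tx": -0.034, "ty": 0, "tz": 0, "claw": 0.015},
    {"rx": 0, "ry": 0, "rz": 0, "tx": -0.04, "ty": 0, "tz": 0, "claw": 0.015},
    {"rx": 0, "ry": 0, "rz": 0, "tx": -0.046, "ty": 0, "tz": 0, "claw": 0.015},
  ],
)

```text
clock: 9.43
eef_pos: [577.5, -232.0, 150.9]
tcp_rot: [[-0.056, 0.998, 0.0], [0.998, 0.056, 0.0], [0.0, 0.0, -1.0]]
wrist_force: [-5.6, 2.5, 4.9]
gripper_width: 0.263
grasp_force: 39.7
```

Call:
move_arm(
  steps=[
    {"rx": 0, "ry": 0, "rz": 0, "tx": -0.005, "ty": 0, "tz": 0, "claw": 0.015},
    {"rx": 0, "ry": 0, "rz": 0, "tx": -0.01, "ty": 0, "tz": 0, "claw": 0.015},
    {"rx": 0, "ry": 0, "rz": 0, "tx": -0.015, "ty": 0, "tz": 0, "claw": 0.015},
    {"rx": 0, "ry": 0, "rz": 0, "tx": -0.019, "ty": 0, "tz": 0, "claw": 0.015},
    {"rx": 0, "ry": 0, "rz": 0, "tx": -0.022, "ty": 0, "tz": 0, "claw": 0.015},
    {"rx": 0, "ry": 0, "rz": 0, "tx": -0.024, "ty": 0, "tz": 0, "claw": 0.015},
    {"rx": 0, "ry": 0, "rz": 0, "tx": -0.024, "ty": 0, "tz": 0, "claw": 0.015},
    {"rx": 0, "ry": 0, "rz": 0, "tx": -0.024, "ty": 0, "tz": 0, "claw": 0.015},
  ],
)

```text
clock: 10.1
eef_pos: [578.9, -256.5, 150.9]
tcp_rot: [[-0.055, 0.998, 0.0], [0.998, 0.055, -0.001], [-0.001, 0.0, -1.0]]
wrist_force: [-6.6, 0.2, 4.7]
gripper_width: 0.263
grasp_force: 39.6
```

Run:
```python
from h import *
for i in range(6): arm.get_image('top')
im,d=grab('top','top7')
s=arm.state();print(s['clock'],s['eef_pos'],s['wrist_force'])
b=cv2.resize(im[155:235,225:365],None,fx=5.5,fy=5.5,interpolation=cv2.INTER_CUBIC)
cv2.imwrite('pics/top7c.png',np.clip(b[...,::-1]*1.4,0,255).astype(np.uint8))
```

```text
10.45 [ 578.89704405 -256.49552467  150.84496206] [-6.6582295   0.69782789  3.21580135]
```

View pics/top7c.png

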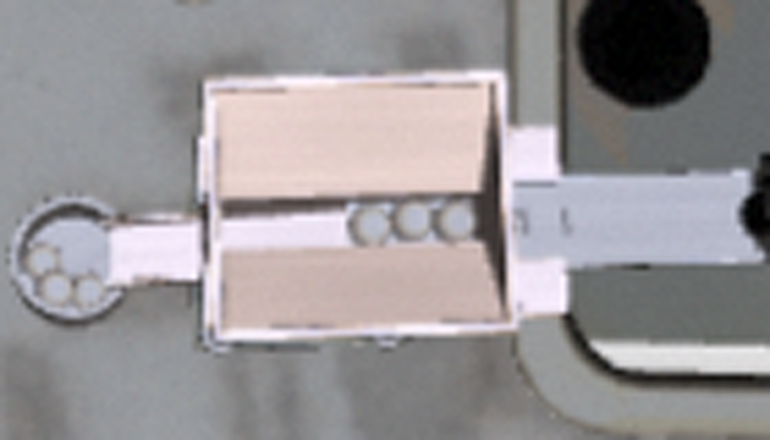

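Three balls are in the jar at about (65,275), and three remain in the throat at (370–455,222). Now I push the gate shut.

Call:
move_arm(
  steps=[
    {"rx": 0, "ry": 0, "rz": 0, "tx": 0.005, "ty": 0, "tz": 0, "claw": 0.015},
    {"rx": 0, "ry": 0, "rz": 0, "tx": 0.013, "ty": 0, "tz": 0, "claw": 0.015},
    {"rx": 0, "ry": 0, "rz": 0, "tx": 0.022, "ty": 0, "tz": 0, "claw": 0.015},
    {"rx": 0, "ry": 0, "rz": 0, "tx": 0.031, "ty": 0, "tz": 0, "claw": 0.015},
    {"rx": 0, "ry": 0, "rz": 0, "tx": 0.04, "ty": 0, "tz": 0, "claw": 0.015},
    {"rx": 0, "ry": 0, "rz": 0, "tx": 0.048, "ty": 0, "tz": 0, "claw": 0.015},
    {"rx": 0, "ry": 0, "rz": 0, "tx": 0.055, "ty": 0, "tz": 0, "claw": 0.015},
    {"rx": 0, "ry": 0, "rz": 0, "tx": 0.061, "ty": 0, "tz": 0, "claw": 0.015},
  ],
)

```text
clock: 11.12
eef_pos: [575.4, -196.2, 150.9]
tcp_rot: [[-0.055, 0.998, 0.0], [0.998, 0.055, -0.003], [-0.003, 0.0, -1.0]]
wrist_force: [-6.2, -3.5, 2.8]
gripper_width: 0.267
grasp_force: 39.6
```

Call:
move_arm(
  steps=[
    {"rx": 0, "ry": 0, "rz": 0, "tx": 0.004, "ty": 0, "tz": 0, "claw": 0.015},
    {"rx": 0, "ry": 0, "rz": 0, "tx": 0.007, "ty": 0, "tz": 0, "claw": 0.015},
    {"rx": 0, "ry": 0, "rz": 0, "tx": 0.009, "ty": 0, "tz": 0, "claw": 0.015},
    {"rx": 0, "ry": 0, "rz": 0, "tx": 0.0105, "ty": 0, "tz": 0, "claw": 0.015},
    {"rx": 0, "ry": 0, "rz": 0, "tx": 0.011, "ty": 0, "tz": 0, "claw": 0.015},
    {"rx": 0, "ry": 0, "rz": 0, "tx": 0.011, "ty": 0, "tz": 0, "claw": 0.015},
  ],
)

```text
clock: 11.62
eef_pos: [574.8, -185.4, 150.9]
tcp_rot: [[-0.055, 0.998, 0.0], [0.998, 0.055, -0.003], [-0.003, 0.0, -1.0]]
wrist_force: [-6.9, -3.1, 3.2]
gripper_width: 0.266
grasp_force: 39.6
```

Call:
move_arm(
  steps=[
    {"rx": 0, "ry": 0, "rz": 0, "tx": 0.001, "ty": 0, "tz": 0, "claw": 0.015},
    {"rx": 0, "ry": 0, "rz": 0, "tx": 0.002, "ty": 0, "tz": 0, "claw": 0.015},
    {"rx": 0, "ry": 0, "rz": 0, "tx": 0.002, "ty": 0, "tz": 0, "claw": 0.015},
  ],
)

```text
clock: 11.87
eef_pos: [574.8, -185.1, 150.9]
tcp_rot: [[-0.054, 0.999, 0.0], [0.999, 0.054, -0.007], [-0.007, -0.0, -1.0]]
wrist_force: [-6.0, -9.6, 2.0]
gripper_width: 0.27
grasp_force: 39.5
```

The force rose while the gate barely moved, so it is at its stop. I'll release the knob and retreat upward.

Call:
move_arm(
  steps=[
    {"rx": 0, "ry": 0, "rz": 0, "tx": -0.001, "ty": 0, "tz": 0, "claw": 0.03},
    {"rx": 0, "ry": 0, "rz": 0, "tx": -0.001, "ty": 0, "tz": 0, "claw": 0.045},
    {"rx": 0, "ry": 0, "rz": 0, "tx": -0.001, "ty": 0, "tz": 0, "claw": 0.05},
    {"rx": 0, "ry": 0, "rz": 0, "tx": -0.001, "ty": 0, "tz": 0, "claw": 0.05},
    {"rx": 0, "ry": 0, "rz": 0, "tx": -0.001, "ty": 0, "tz": -0.015, "claw": 0.05},
    {"rx": 0, "ry": 0, "rz": 0, "tx": -0.001, "ty": 0, "tz": -0.045, "claw": 0.05},
    {"rx": 0, "ry": 0, "rz": 0, "tx": -0.001, "ty": 0, "tz": -0.08, "claw": 0.05},
    {"rx": 0, "ry": 0, "rz": 0, "tx": -0.001, "ty": 0, "tz": -0.115, "claw": 0.05},
  ],
)

```text
clock: 12.53
eef_pos: [575.1, -182.8, 264.4]
tcp_rot: [[-0.056, 0.998, -0.001], [0.998, 0.056, 0.001], [0.001, -0.001, -1.0]]
wrist_force: [1.0, -0.3, 0.2]
gripper_width: 0.584
grasp_force: 0.0
```

Call:
move_arm(
  steps=[
    {"rx": 0, "ry": 0, "rz": 0, "tx": 0, "ty": -0.03, "tz": -0.01, "claw": 0.05},
    {"rx": 0, "ry": 0, "rz": 0, "tx": 0, "ty": -0.065, "tz": -0.01, "claw": 0.05},
    {"rx": 0, "ry": 0, "rz": 0, "tx": 0, "ty": -0.1, "tz": -0.01, "claw": 0.05},
    {"rx": 0, "ry": 0, "rz": 0, "tx": 0, "ty": -0.13, "tz": -0.01, "claw": 0.05},
    {"rx": 0, "ry": 0, "rz": 0, "tx": 0, "ty": -0.14, "tz": -0.01, "claw": 0.05},
    {"rx": 0, "ry": 0, "rz": 0, "tx": 0, "ty": -0.14, "tz": -0.01, "claw": 0.05},
    {"rx": 0, "ry": 0, "rz": 0, "tx": 0, "ty": -0.14, "tz": -0.01, "claw": 0.05},
    {"rx": 0, "ry": 0, "rz": 0, "tx": 0, "ty": -0.14, "tz": -0.01, "claw": 0.05},
  ],
)

```text
clock: 13.2
eef_pos: [436.7, -191.2, 273.3]
tcp_rot: [[-0.056, 0.998, 0.001], [0.998, 0.056, -0.0], [-0.0, 0.001, -1.0]]
wrist_force: [0.1, -0.4, -0.6]
gripper_width: 0.587
grasp_force: 0.0
```

Run:
```python
from h import *
im,d=grab('top','top9');P=cloud('top',d)
m=(d>0)&(P[...,2]>165)&(P[...,2]<190)&(abs(P[...,0]-572)<30)&(abs(P[...,1]+187)<30);k=P[m]
print(arm.state()['clock'],len(k),cv2.minEnclosingCircle(k[:,:2].astype(np.float32)))
b=cv2.resize(im[130:285,160:400],None,fx=3.3,fy=3.3,interpolation=cv2.INTER_CUBIC)
cv2.imwrite('pics/top9c.png',np.clip(b[...,::-1]*1.4,0,255).astype(np.uint8))
```

```text
13.25 76 ((571.453857421875, -183.71063232421875), 12.4171781539917)
```

View pics/top9c.png

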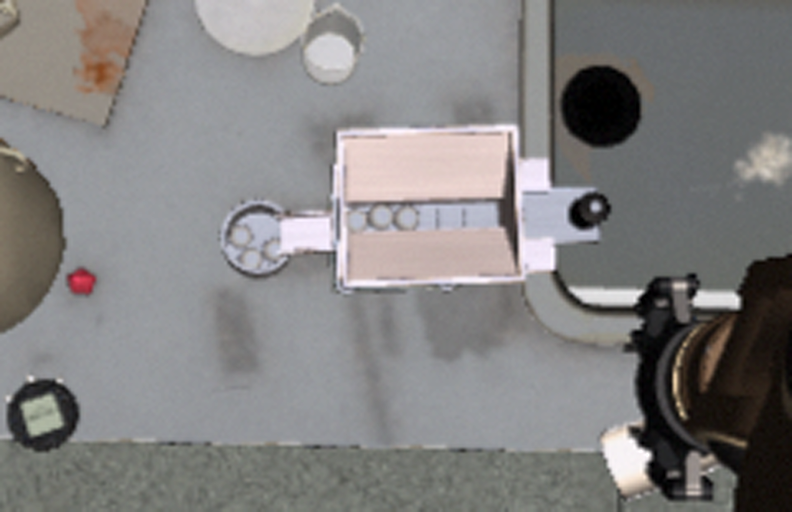

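The gate is shut, with the knob back at (592,210) in the crop. Three balls sit in the jar at (255,245) and three in the throat at (360–405,217). I'll hand in.

```bash
python3 -c "
from rig import arm
print(arm.close_job())"
```

```text
the job is handed in; nothing more can be done
None
```

Job handed in at about 13 s of the 69 s allowed: the jar stands upright under the lip with three balls in it, three remain in the hopper, the gate is pushed back to its stop, and no bystander was touched.

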